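Take off the transport lock nut and free the router slide

TASK

The slide of this home-built router is locked for transport: unscrew the black hand nut from its stud (ordinary right-hand thread, well over a full turn), lift it off without forcing it, and set it down gently, upright, in the low steel parts tray. Then push the freed carriage along its rails all the way to the wooden end stop, and leave everything else on the table where it is.

Things in the scene. Friction and masses are not known exactly. Their poses are not given: they have to be found in the camera images.
- slide_unit: Fixed slide unit: chipboard base 150 x 360 x 24 mm, two steel rails along its own y. Origin: centre of its underside, on the table; z up. In its frame the upright threaded steel stud (30 mm over the thread) stands at x 0, y -100 mm; the wooden end stop (140 x 22 mm, top 54 mm above the table) lies across the +y end.
- stud_top (a point): Centre of the stud's top end, 77 mm above the table; the nut is clear of the stud once its underside is above this height.
- nut_center (a point): Centre (half-way up, on the axis) of the black ribbed hand nut, 56 mm in diameter, 52 mm high, open bore, 100 to 190 g; z along its axis. Screwed down, its centre is 70 mm above the table. Right-hand thread: counter-clockwise from above it climbs 10 mm a turn (2 mm axial play), turns easily, stays where left, comes off after one and a quarter turns (7.9 rad).
- carriage (a joint): Carriage travel along the unit's +y in m: 0 as locked, 0.095 at the end stop. Aluminium plate 130 mm wide, top 44 mm above the table, notched round the stud; a low lip beside the nut (top 56 mm above the table) locks it while the nut is on. Needs about 3 N, stays where left.
- tab_center (a point): Centre of the upright aluminium grab tab in the middle of the carriage, 44 mm along the unit's x, 12 mm thick along the unit's y (the travel), rising 48 mm above the plate, top 92 mm above the table. Moves with the carriage; its axes are parallel to the unit's.
- parts_tray_in (a point): Centre of the inner floor (4 mm above the table) of the low open steel tray, 140 x 180 mm outside (x, y of its own axes), walls 4 mm thick and 26 mm high. Fixed to the table.
- motor: Bystander: loose square stepper motor standing shaft up, 57 x 57 mm, 74 mm high with the shaft. Origin: centre of its underside.
- mouse: Bystander: loose grey computer mouse, about 88 mm long, 34 mm high, at the right. Origin on its underside.
- screwdriver: Bystander: loose screwdriver 190 mm long, lying on the far side.
- brush: Bystander: loose hand brush 200 mm long, lying at the left.
- wrench: Bystander: loose steel wrench 160 mm long, lying on the table.
- oil: Bystander: loose small white bottle, 56 mm in diameter, 120 mm high, standing on the far side.
- bracket: Bystander: loose aluminium angle bracket, 80 x 60 mm, 74 mm high, on the far side.
- power_box: Bystander: black finned power supply 120 x 160 x 50 mm, fixed to the table, at left or right opposite the tray. Origin: centre of its underside.

How it is judged (in metres and radians):
On the way, in this order (a step that is already met when the one before it is completed fails the run):
1. the nut is unscrewed and lifted clear over the top of the stud (z of nut_center in the frame of slide_unit above 0.107 m), for 0.1 s.
2. the nut stands in the parts tray (z of nut_center in the frame of parts_tray_in below 0.034 m and x of nut_center in the frame of parts_tray_in between -0.05 and 0.05 m and y of nut_center in the frame of parts_tray_in between -0.07 and 0.07 m), for 0.2 s.
3. the carriage is against its end stop (value of joint carriage above 0.09 m), for 0.2 s.
At the end, for the whole second after the job is handed in: The nut stands upright (within 0.2 rad) on the floor of the parts tray, and the carriage is at rest within 5 mm of its end stop; no loose bystander has moved more than 40 mm (all of step 2 and angle between nut_center's own z axis and vertical below 0.2 rad and value of joint carriage above 0.09 m and velocity of joint carriage below 0.01 m/s and distance of each of motor, mouse, screwdriver, brush, wrench, oil, bracket from where it was at the start of the episode below 0.04 m); the robot touches nothing.
It fails at once if the nut is dropped: let go and falling at more than 0.8 m/s (a fall of over 30 mm) (linear speed of lock_nut above 0.8 m/s and contact force between the fingers and lock_nut below 0.05 N).
It fails at once if the nut is forced against its thread or carriage with more than 80 N (contact force between lock_nut and slide_unit above 80 N).
It also fails if it takes over 72 s, if anything falls off the work surface, if the arm or the gripper's body presses on something with over 40 N, if the wrist force passes 120 N, or if a joint passes its speed limit or range.

ROBOT

A 7-joint arm with a two-finger parallel gripper is mounted at the origin on the work surface. World frame = base frame: x ahead of the robot, y to its left, z up, the work surface at z = 0. Lengths are in m, angles in degrees, forces in N, time in s.
With the tool pointing down it reaches from about 0.425 to 0.875 m from the base axis. Payload 4.7 kg.
Tool frame: the origin (TCP) lies at the very end of the fingers, on their centre line; the grasp point (between the pads) lies env.grip_point_offset behind it (env.grip_point_offset is the distance from the TCP to the grasp point, in m); z points along the fingers, y is the direction in which the jaws open and shut (so a half turn about z gives the same grasp; the last joint's range is limited). The gripper opens to 87 mm and grips with 3 to 60 N. Pads are 19 mm wide; open, the fingers measure 117 mm over their backs; the gripper's body (75 mm by 190 mm) begins 51 mm behind the grasp point.
Start: joints at [68.818, 18.392, -4.016, 83.108, 1.295, 78.541, -3.26], TCP at [0.243, -0.603, 0.223] pointing down, gripper open.
Joint ranges: [-163.93, 163.93], [-17.29, 119.83], [-79.2, 71.16], [3.27, 140.29], [-89.18, 269.18], [5.43, 117.66], [-154.24, 154.24]. Speed limits (degrees/s): [147.25, 147.25, 180, 180, 180, 180, 180].

INTERFACE

Orientations are given as [roll, pitch, yaw] about the fixed x, y, z axes, in that order (R = Rz(yaw) Ry(pitch) Rx(roll)).
In Python, from cell import env gives the robot as it stands.
- The arm moves only by the tool send_rows, never from a script. Its argument "plan" is a list of rows, each a list of 7 numbers: the finger opening in mm, from 0 to 87, then the shift along the tool's x, y, z in mm, then the turn, a rotation vector about the tool's x, y, z in rad. A call has 1 to 12 rows; each row shifts and turns the commanded pose from where the row before left it, along the tool's axes as they then stand; what a row does not reach is not made up. A row lasts 1/10 s, in which the tool goes at most 50 mm and 8.59 degrees, less where a joint would pass 70% of its speed; a pose out of reach is approached as far as the arm can. A call is refused whole if a number of a shift passes 50 or a number of a turn 0.15, either way. A call with a gripper value outside its range is refused whole. The fingers move at their own pace and stop on an object; "grip_force" is the grip in N (left out, the last holds). Time passes only in rows, so rows that do not move let the fingers close. It gives the time, the measured TCP pose, the force and the opening at its end, in the units of the state.
- env.get_obs(): the state, without advancing time (a new reading comes with each control period).
- env.read_camera(name): name is "scene" or "top" or "wrist"; returns the picture (384x512x3 uint8, red, green, blue); there is no depth.
- env.get_calibration(name): a dict with "fx", "fy", "cx", "cy" (pixels), "extrinsics" (4x4, takes a point from camera to world coordinates). Camera axes: x right, y down, z forward; pixel columns grow to the right and rows downward; lengths in m; the calibration is good to about 2 mm. The wrist camera is an equidistant fisheye: a pixel r from the principal point sees the ray r / f radians off the axis. A picture is of the moment at which its call begins: read the wrist's pose just before it. get_calibration takes no time and is no camera call; for the wrist camera it gives the pose at the moment of the call.
- env.sign_off(): hands the job in, once; it reports no verdict.
Trained networks look in the newest picture that a camera, given by its name, has taken for a name from the list of things; names that differ only in an ending like _2 or _b are one class to them, and where a whole thing is asked for, a point or a joint stands for the part that bears it (a point fixed in the world has none). Each returns a list of dicts, best first, with "confidence" (0 to 1); they miss things now and then, are a little off and sometimes report something else, mostly with a low value. They report only what shows in the picture. A call takes as long as a camera call.
- env.regions_of(camera, query): "region" (384x512 bool, what is visible of it) and "rect" ([left, top, right, bottom] in pixels, round what is visible of it).
The state is a dict: "time_s": time; "qpos": joint angles; "joint_velocities": joint speeds; "effort": joint torques, N m; "tool_pos": TCP position; "tool_rot": TCP orientation; "force": force on the tool from outside, world axes, zero at the start; "wrist_torque": the same for the moment, N m; "grip_width": finger opening in m.
Only numpy, scipy, OpenCV 4.12 (cv2) and the standard library are available. Lean on these libraries where they do the work, as an engineer would, in place of code of your own. Each camera call takes 0.05 s, during which the arm holds its last target. There are 200 camera calls.

## Working session

There is one attempt and no reset: what is moved stays moved. The work goes in short steps, Python scripts to look and compute and a tool call to move; the robot and the scene stay as the last step left them, time stands still between calls to the robot, and variables do not carry over. Pictures are saved under pics/ and viewed, about 8 in all and at most 12, crops included, and the job is handed in when it is done.

Besides the shell and the picture viewer there is one more tool, called after ">>>" as name([rows], argument=value, ...), one row to a line, values as JSON. send_rows: Moves the arm, as the interface text tells. Its arguments: {"type":"object","properties":{"plan":{"type":"array"},"grip_force":{"type":"number"}},"required":["plan"]}

```bash
ls; mkdir -p pics
python3 - <<'E'
from cell import env
import cv2,numpy as np
print(env.get_obs(), env.grip_point_offset)
for c in ("top","scene"):
    im=env.read_camera(c); cv2.imwrite(f"pics/{c}0.png",cv2.cvtColor(im,cv2.COLOR_RGB2BGR))
    k=env.get_calibration(c); print(c,k)
    for q in ("slide_unit","nut_center","tab_center","carriage","parts_tray_in","motor","mouse","power_box","oil","wrench","brush","bracket"):
        try:
            r=env.regions_of(c,q)
            for d in r[:2]:
                m=d["region"]; v,u=np.nonzero(m)
                print(c,q,round(d["confidence"],2),d["rect"],cv2.minAreaRect(np.c_[u,v].astype(np.float32)) if len(u) else None)
        except Exception as e: print(q,e)
a=[cv2.imread(f"pics/{c}0.png") for c in("top","scene")]
E
```

```text
pics
{'time_s': 0.0, 'qpos': array([68.81818972, 18.43975861, -4.01614545, 83.17565281,  1.2930093 ,
       78.53949955, -3.25912557]), 'joint_velocities': array([ 0.01583482,  0.00283732,  0.02326554, -0.00177335,  0.04816826,
       -0.04589978, -0.00717165]), 'effort': array([-5.76020702e-04, -4.91286027e+01, -4.03909441e-01, -3.12529099e+01,
       -6.37792144e-02,  4.36710985e-02,  1.74448469e-04]), 'tool_pos': array([ 0.24314908, -0.60221175,  0.22144707]), 'tool_rot': array([-1.79890224e+02,  3.57652766e-03,  2.19926397e+01]), 'force': array([-0.1054696 , -0.35752858, -0.26916874]), 'wrist_torque': array([-0.00436275,  0.01137305, -0.03769428]), 'grip_width': 0.08717909877995925} 0.0187
top {'fx': 422.51501152060706, 'fy': 422.51501152060706, 'cx': 258.0677363215897, 'cy': 193.70629972618727, 'extrinsics': array([[ 1.14122036e-02, -9.95735132e-01,  9.15494869e-02,
         4.92086166e-01],
       [-9.99934843e-01, -1.13885831e-02,  7.80428029e-04,
        -9.86008658e-03],
       [ 2.65519330e-04, -9.15524282e-02, -9.95800222e-01,
         1.55963030e+00],
       [ 0.00000000e
[... 3769 characters left out ...]
77490234), 65.07152557373047)
scene oil 0.81 [315.9, 217.6, 339.5, 249.2] ((327.7941589355469, 232.32354736328125), (19.160314559936523, 35.65273666381836), 14.03624439239502)
scene oil 0.62 [211.3, 179.0, 228.6, 200.6] ((220.0, 188.5), (21.0, 18.0), 90.0)
scene wrench 0.72 [131.8, 225.0, 159.5, 267.3] ((141.05111694335938, 244.60952758789062), (41.50318908691406, 13.955220222473145), 64.98310089111328)
scene wrench 0.6 [119.1, 176.5, 173.5, 211.7] ((145.0, 195.0), (34.0, 54.0), 90.0)
scene brush 0.87 [389.1, 189.9, 410.3, 233.5] ((397.25, 210.75), (49.647762298583984, 13.281566619873047), 71.56505584716797)
scene bracket 0.59 [166.8, 249.9, 195.0, 273.8] ((179.0, 260.0), (22.0, 26.0), 90.0)
```

```bash
cat > h.py <<'E'
from cell import env
import cv2,numpy as np
def ray(c,u,v,z):
    k=env.get_calibration(c);T=k["extrinsics"];x=(u-k["cx"])/k["fx"];y=(v-k["cy"])/k["fy"]
    if c=="wrist":
        r=np.hypot(x,y);d=np.array([x/r*np.sin(r),y/r*np.sin(r),np.cos(r)]) if r>1e-9 else np.array([0,0,1.])
    else: d=np.array([x,y,1.])
    d=T[:3,:3]@d;o=T[:3,3]
    return (o+d*(z-o[2])/d[2])
def proj(c,P):
    k=env.get_calibration(c);T=k["extrinsics"];p=(np.asarray(P)-T[:3,3])@T[:3,:3]
    if c=="wrist":
        r=np.hypot(p[0],p[1]);t=np.arctan2(r,p[2]);p=np.array([p[0]/r*t,p[1]/r*t,1])
    return np.array([k["cx"]+k["fx"]*p[0]/p[2],k["cy"]+k["fy"]*p[1]/p[2]])
def snap(c,name=None):
    im=env.read_camera(c)[:,:,::-1].copy()
    if name: cv2.imwrite(f"pics/{name}.png",im)
    return im
E
python3 - <<'E'
from h import *
t=cv2.imread("pics/top0.png")[120:290,120:400];s=cv2.imread("pics/scene0.png")[140:290,80:420]
cv2.imwrite("pics/v1.png",cv2.resize(t,None,fx=2.8,fy=2.8,interpolation=cv2.INTER_CUBIC))
cv2.imwrite("pics/v2.png",cv2.resize(s,None,fx=2.35,fy=2.35,interpolation=cv2.INTER_CUBIC))
for n,u,v,z in (("tray",162.8,244.3,.026),("nut",284,218,.096),("motor",179,166,.05),("box",349.5,233.3,.05),("oil",201,160,.06),("slide",258,229.7,.03)):print(n,ray("top",u,v,z).round(3))
print("scene nut",ray("scene",220.3,188,.07).round(3))
E
```

```text
tray [0.446 0.333 0.026]
nut [ 0.543 -0.099  0.096]
motor [0.728 0.278 0.05 ]
box [ 0.493 -0.336  0.05 ]
oil [0.749 0.198 0.06 ]
slide [ 0.502 -0.01   0.03 ]
scene nut [ 0.537 -0.099  0.07 ]
```

View pics/v1.png

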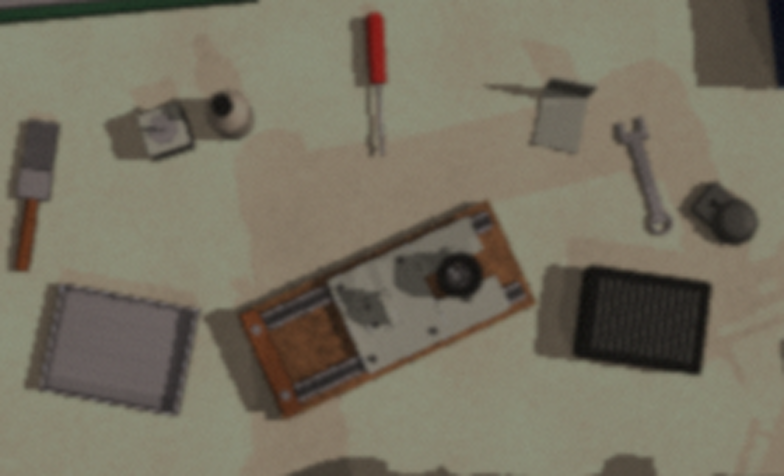

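View pics/v2.png

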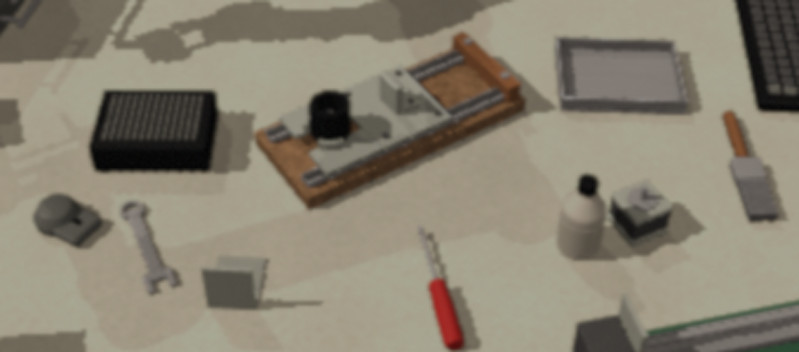

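>>> send_rows([
  [87,38.6,-29.6,0,0,0,0],
  [87,38.6,-29.6,0,0,0,0],
  [87,38.6,-29.6,0,0,0,0],
  [87,38.6,-29.6,0,0,0,0],
  [87,38.6,-29.6,0,0,0,0],
  [87,38.6,-29.6,0,0,0,0],
  [87,38.6,-29.6,0,0,0,0],
  [87,38.6,-29.6,0,0,0,0],
  [87,38.6,-29.6,0,0,0,0],
  [87,38.6,-29.6,0,0,0,0],
  [87,38.6,-29.6,0,0,0,0],
  [87,38.6,-29.6,0,0,0,0],
])

```text
time_s: 2.5
tool_pos: [0.5406, -0.0983, 0.223]
tool_rot: [179.9, -0.0, 22.0]
force: [0.8, -0.6, 0.2]
grip_width: 0.0868
```

>>> send_rows([
  [87,0,0,0,0,0,0],
  [87,0,0,0,0,0,0],
])

```text
time_s: 2.7
tool_pos: [0.5402, -0.0986, 0.2225]
tool_rot: [180.0, 0.0, 22.2]
force: [0.6, -1.2, 0.5]
grip_width: 0.0869
```

Run:
```python
from h import *
o=env.get_obs();print(o["qpos"].round(1),o["tool_pos"],o["tool_rot"])
k=env.get_calibration("wrist");print(k)
im=snap("wrist","w1")
for q in("nut_center","tab_center","slide_unit"):
    for d in env.regions_of("wrist",q)[:2]:
        v,u=np.nonzero(d["region"]);(a,b),r=cv2.minEnclosingCircle(np.c_[u,v].astype(np.float32)) 
        print(q,round(d["confidence"],2),d["rect"],(a,b,r),(u.mean(),v.mean()),ray("wrist",a,b,.096).round(4))
cv2.imwrite("pics/v3.png",cv2.resize(im,None,fx=1.5,fy=1.5))
```

```text
[ 34.7   7.9 -29.6  96.8   4.   76.4 -63.4] [ 0.54019329 -0.09864637  0.22252592] [1.79994318e+02 1.08066270e-02 2.21815636e+01]
{'fx': 297.3186396354542, 'fy': 297.3186396354542, 'cx': 256.8908955657321, 'cy': 188.7826558753913, 'extrinsics': array([[ 3.76419916e-01, -8.91067609e-01, -2.53587389e-01,
         6.09156994e-01],
       [-9.26448767e-01, -3.61791673e-01, -1.03920491e-01,
        -7.10860184e-02],
       [ 8.54377787e-04,  2.74053466e-01, -9.61714078e-01,
         3.85665829e-01],
       [ 0.00000000e+00,  0.00000000e+00,  0.00000000e+00,
         1.00000000e+00]])}
nut_center 0.81 [232.8, 143.9, 285.7, 204.8] (259.5, 175.0, 29.56781768798828) (np.float64(258.9919393077288), np.float64(175.79042200094833)) [ 0.5462 -0.1024  0.096 ]
tab_center 0.92 [128.7, 113.4, 297.0, 223.2] (215.01431274414062, 167.3217010498047, 95.8624267578125) (np.float64(206.92884435152476), np.float64(166.50104534640616)) [ 0.537  -0.0585  0.096 ]
tab_center 0.75 [463.6, 172.9, 491.9, 222.4] (481.43304443359375, 197.04534912109375, 25.086427688598633) (np.float64(477.6159600997506), np.float64(198.4438902743142)) [ 0.6278 -0.3762  0.096 ]
slide_unit 0.73 [54.4, 102.9, 322.5, 224.5] (190.9944305419922, 159.5, 140.9671173095703) (np.float64(189.13225734140326), np.float64(164.99342449376073)) [ 0.5357 -0.033   0.096 ]
slide_unit 0.23 [128.1, 113.0, 295.4, 227.3] (215.51394653320312, 166.3072967529297, 95.4429702758789) (np.float64(206.9784427740746), np.float64(166.4979435541058)) [ 0.5382 -0.0587  0.096 ]
```

View pics/v3.png

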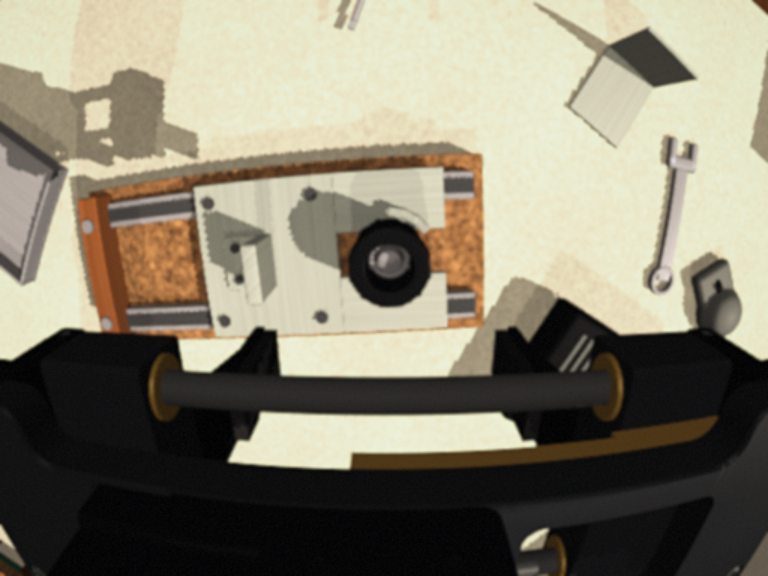

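```bash
cat > fit.py <<'E'
from h import *
from scipy.optimize import least_squares
def nutsil(c,x,y,zc):
    a=np.linspace(0,2*np.pi,48,endpoint=False)
    P=[proj(c,(x+.028*np.cos(t),y+.028*np.sin(t),zc+s)) for t in a for s in(-.026,.026)]
    return cv2.convexHull(np.array(P,np.float32))[:,0]
def fitnut(c,zc,guess):
    r=[d for d in env.regions_of(c,"nut_center")]
    best=None
    for d in r:
        v,u=np.nonzero(d["region"])
        if len(u)<20: continue
        h=cv2.convexHull(np.c_[u,v].astype(np.float32))[:,0]
        obs=np.r_[h.min(0),h.max(0)]
        def f(p):
            s=nutsil(c,p[0],p[1],zc);return np.r_[s.min(0),s.max(0)]-obs-np.array([-.3,-.3,.3,.3])
        q=least_squares(f,guess[:2])
        print(c,round(d["confidence"],2),q.x.round(4),q.fun.round(1))
E
python3 - <<'E'
from fit import *
for c in("wrist","scene","top"):
    if c!="wrist": snap(c)
    fitnut(c,.07,(.54,-.1))
# points from view v3 (px/1.5)
def w(u,v,z): return ray("wrist",u/1.5,v/1.5,z).round(4)
print("tab top corners?",w(240,240,.092),w(270,240,.092),w(252,240,.092),w(262,303,.044))
print("base corners near nut",w(482,155,.024),w(483,325,.024))
print("stop outer corners",w(80,200,.054),w(104,333,.05))
im=cv2.imread("pics/w1.png")[100:240,50:340];cv2.imwrite("pics/v4.png",cv2.resize(im,None,fx=2.7,fy=2.7,interpolation=cv2.INTER_CUBIC))
E
```

```text
wrist 0.81 [ 0.5421 -0.1032] [-0.1 -1.2 -0.   1. ]
scene 0.77 [ 0.5393 -0.0997] [-0.9 -1.1 -0.3  1.3]
tab top corners? [5.226e-01 1.000e-04 9.200e-02] [ 0.5303 -0.0203  0.092 ] [ 0.5257 -0.0081  0.092 ] [ 0.4646 -0.0215  0.044 ]
base corners near nut [ 0.6429 -0.1448  0.024 ] [ 0.5096 -0.2066  0.024 ]
stop outer corners [0.4919 0.1685 0.054 ] [0.3758 0.1193 0.05  ]
```

View pics/v4.png

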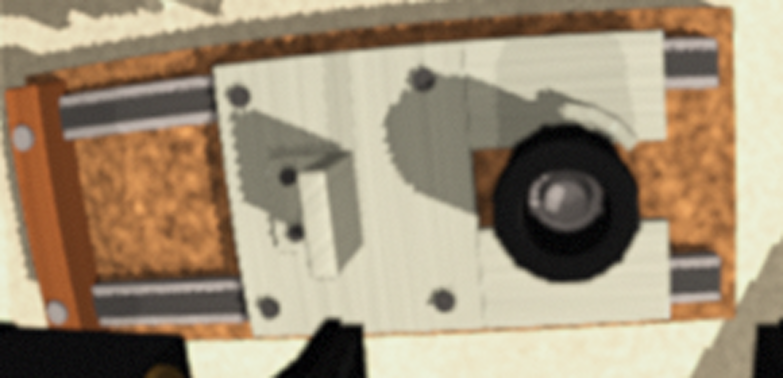

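>>> send_rows([
  [87,0,4,10,0,0,0.15],
  [87,0,0,10,0,0,0.15],
  [87,0,0,10,0,0,0.15],
  [87,0,0,10,0,0,0.15],
  [87,0,0,10,0,0,0.15],
  [87,0,0,10,0,0,0.15],
  [87,0,0,5,0,0,0.15],
  [87,0,0,0,0,0,0.15],
  [87,0,0,0,0,0,0],
  [87,0,0,0,0,0,0],
])

```text
time_s: 4.15
tool_pos: [0.5415, -0.1038, 0.1577]
tool_rot: [-180.0, -0.0, -46.6]
force: [-0.5, -0.4, -0.9]
grip_width: 0.0869
```

Run:
```python
from fit import *
o=env.get_obs();print(o["qpos"].round(1),o["tool_pos"],o["tool_rot"],o["force"])
im=snap("wrist","w2")
fitnut("wrist",.07,(.54,-.1))
cv2.imwrite("pics/v5.png",cv2.resize(im,None,fx=1.5,fy=1.5))
```

```text
[  29.6   10.2  -23.8  101.5    4.4   69.1 -132. ] [ 0.54145951 -0.10378136  0.15771555] [-1.79993395e+02 -2.05952554e-02 -4.65722076e+01] [-0.46998247 -0.37356762 -0.86750827]
wrist 0.55 [ 0.5435 -0.1008] [-0.  -0.1  0.2  0. ]
```

View pics/v5.png

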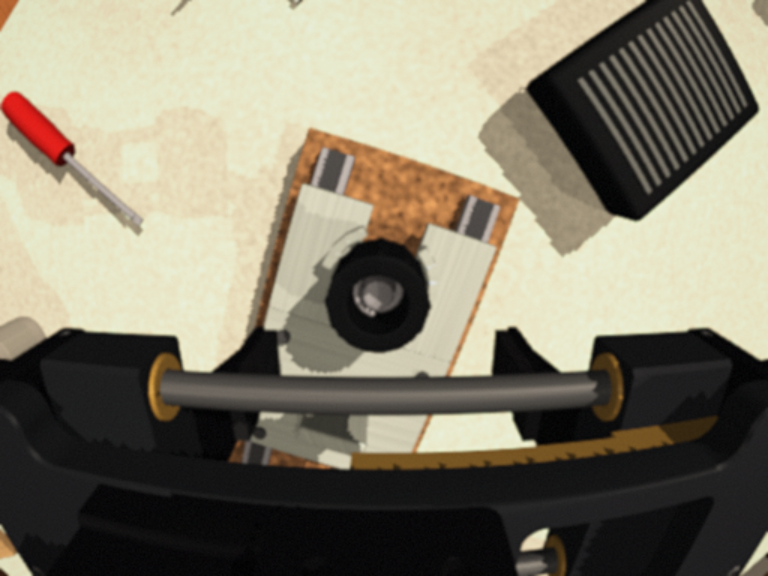

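>>> send_rows([
  [87,-0.6,-2,15,0,0,0],
  [87,0,0,20,0,0,0],
  [87,0,0,20,0,0,0],
  [87,0,0,20,0,0,0],
  [87,0,0,10,0,0,0],
  [87,0,0,8,0,0,0],
  [87,0,0,0,0,0,0],
  [87,0,0,0,0,0,0],
])

```text
time_s: 5.05
tool_pos: [0.5429, -0.1019, 0.065]
tool_rot: [-180.0, -0.0, -46.8]
force: [-0.1, 0.1, -0.1]
grip_width: 0.0868
```

>>> send_rows([
  [50,0,0,0,0,0,0],
  [50,0,0,0,0,0,0],
  [50,0,0,0,0,0,0],
  [50,0,0,0,0,0,0],
  [50,0,0,0,0,0,0],
  [50,0,0,0,0,0,0],
], grip_force=15)

```text
time_s: 5.65
tool_pos: [0.543, -0.1014, 0.0648]
tool_rot: [-179.9, -0.0, -46.7]
force: [0.9, 2.1, 0.4]
grip_width: 0.0566
```

>>> send_rows([
  [50,0,0,-0.24,0,0,-0.15],
  [50,0,0,-0.24,0,0,-0.15],
  [50,0,0,-0.24,0,0,-0.15],
  [50,0,0,-0.24,0,0,-0.15],
  [50,0,0,-0.24,0,0,-0.15],
  [50,0,0,-0.24,0,0,-0.15],
])

```text
time_s: 6.25
tool_pos: [0.5435, -0.1013, 0.0662]
tool_rot: [-180.0, -0.1, 5.2]
force: [3.1, 1.0, -1.2]
grip_width: 0.0571
```

Run:
```python
from fit import *
o=env.get_obs();print(o)
```

```text
{'time_s': 6.25, 'qpos': array([ 34.76570814,  16.75302041, -30.67445321, 106.43782597,
         9.79606936,  59.28658043, -84.67406173]), 'joint_velocities': array([ 10.65017044,   1.75134064, -12.22335159,  -0.49335538,
         4.70163369,   0.74396559,  81.72704078]), 'effort': array([-3.34101613e-02, -4.00323522e+01, -2.80625805e+00, -2.59214205e+01,
        2.54617017e-01,  1.10595357e+00, -1.47040308e+00]), 'tool_pos': array([ 0.54351007, -0.10128056,  0.06616187]), 'tool_rot': array([-1.79979125e+02, -1.35568957e-01,  5.17618648e+00]), 'force': array([ 3.09023138,  1.03849797, -1.16118947]), 'wrist_torque': array([ 0.35212677, -0.73223877,  0.00336129]), 'grip_width': 0.05708041172327834}
```

>>> send_rows([
  [50,0,0,-0.24,0,0,-0.15],
  [50,0,0,-0.24,0,0,-0.15],
  [50,0,0,-0.24,0,0,-0.15],
  [50,0,0,-0.24,0,0,-0.15],
  [50,0,0,-0.24,0,0,-0.15],
  [50,0,0,-0.24,0,0,-0.15],
  [50,0,0,-0.24,0,0,-0.15],
  [50,0,0,-0.24,0,0,-0.15],
  [50,0,0,-0.24,0,0,-0.15],
  [50,0,0,-0.24,0,0,-0.15],
  [50,0,0,-0.24,0,0,-0.15],
  [50,0,0,-0.24,0,0,-0.15],
])

```text
time_s: 7.45
tool_pos: [0.543, -0.1009, 0.0689]
tool_rot: [179.9, -0.0, 108.3]
force: [2.4, 1.8, -1.4]
grip_width: 0.0572
```

Run:
```python
from fit import *
o=env.get_obs();print({k:np.round(o[k],2) for k in("qpos","tool_pos","tool_rot","force","wrist_torque")})
im=snap("wrist","w3");cv2.imwrite("pics/v6.png",cv2.resize(im,None,fx=1.5,fy=1.5))
```

```text
{'qpos': array([ 48.48,  20.27, -47.19, 105.9 ,  16.81,  61.02,  13.12]), 'tool_pos': array([ 0.54, -0.1 ,  0.07]), 'tool_rot': array([ 1.7991e+02, -4.0000e-02,  1.0831e+02]), 'force': array([ 2.36,  1.76, -1.37]), 'wrist_torque': array([ 0.53, -0.47,  0.  ])}
```

View pics/v6.png

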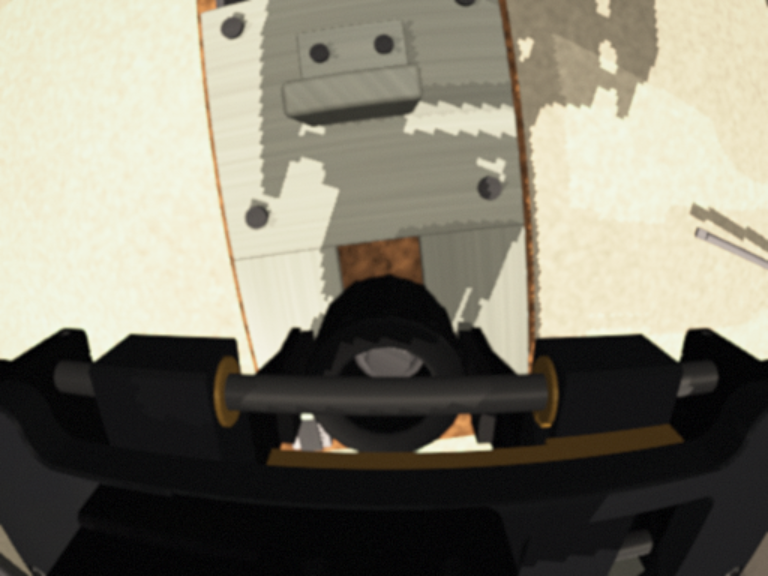

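>>> send_rows([
  [50,0,0,-0.24,0,0,-0.15],
  [50,0,0,-0.24,0,0,-0.15],
  [50,0,0,-0.24,0,0,-0.15],
  [50,0,0,-0.24,0,0,-0.15],
  [50,0,0,-0.24,0,0,-0.15],
  [50,0,0,-0.24,0,0,-0.15],
  [50,0,0,-0.24,0,0,-0.15],
  [50,0,0,-0.24,0,0,-0.15],
  [50,0,0,-0.24,0,0,-0.15],
  [50,0,0,-0.24,0,0,-0.15],
  [50,0,0,-0.24,0,0,-0.15],
  [50,0,0,-0.24,0,0,-0.15],
])

```text
time_s: 8.7
tool_pos: [0.5425, -0.1018, 0.0716]
tool_rot: [-180.0, 0.0, -148.8]
force: [1.9, 1.6, -1.0]
grip_width: 0.0569
```

Run:
```python
from fit import *
o=env.get_obs();print({k:np.round(o[k],2) for k in("qpos","tool_pos","tool_rot","force","wrist_torque")})
```

```text
{'qpos': array([ 62.91,  29.3 , -67.28, 105.41,  29.74,  65.53, 106.5 ]), 'tool_pos': array([ 0.54, -0.1 ,  0.07]), 'tool_rot': array([-1.7999e+02,  2.0000e-02, -1.4875e+02]), 'force': array([ 1.87,  1.59, -1.03]), 'wrist_torque': array([ 0.42, -0.37, -0.01])}
```

>>> send_rows([
  [72,0,0,0,0,0,0],
  [72,0,0,0,0,0,0],
  [72,0,0,0,0,0,0],
  [72,0,0,0,0,0,0.15],
  [72,0,0,0,0,0,0.15],
  [72,0,0,0,0,0,0.15],
  [72,0,0,0,0,0,0.15],
  [72,0,0,0,0,0,0.15],
  [72,0,0,0,0,0,0.15],
  [72,0,0,0,0,0,0.15],
  [72,0,0,0,0,0,0.15],
])

```text
time_s: 9.8
tool_pos: [0.5424, -0.1021, 0.072]
tool_rot: [-180.0, 0.0, 141.8]
force: [0.3, -0.0, -0.2]
grip_width: 0.0716
```

>>> send_rows([
  [72,0,0,0,0,0,0.15],
  [72,0,0,0,0,0,0.15],
  [72,0,0,0,0,0,0.15],
  [72,0,0,0,0,0,0.15],
  [72,0,0,0,0,0,0.15],
  [72,0,0,0,0,0,0.15],
  [72,0,0,0,0,0,0.15],
  [72,0,0,0,0,0,0.15],
  [72,0,0,0,0,0,0.15],
  [72,0,0,0,0,0,0.15],
  [72,0,0,0,0,0,0.15],
])

```text
time_s: 10.9
tool_pos: [0.5424, -0.102, 0.0721]
tool_rot: [180.0, 0.0, 47.3]
force: [0.8, 0.5, -0.6]
grip_width: 0.0717
```

>>> send_rows([
  [72,0,0,0,0,0,0.15],
  [72,0,0,0,0,0,0.15],
  [72,0,0,0,0,0,0.15],
  [72,0,0,0,0,0,0.15],
  [72,0,0,0,0,0,0.15],
  [72,0,0,0,0,0,0.15],
  [72,0,0,0,0,0,0.15],
  [72,0,0,0,0,0,0.15],
  [72,0,0,0,0,0,0.15],
  [72,0,0,0,0,0,0.15],
  [72,0,0,0,0,0,0.15],
  [72,0,0,0,0,0,0],
])

```text
time_s: 12.1
tool_pos: [0.5424, -0.1019, 0.0721]
tool_rot: [180.0, -0.0, -46.9]
force: [0.6, 0.1, 0.4]
grip_width: 0.0716
```

Run:
```python
from fit import *
o=env.get_obs();print({k:np.round(o[k],4) for k in("time_s","qpos","tool_pos","tool_rot","force","wrist_torque")})
snap("scene","s2")
for d in env.regions_of("scene","nut_center"): print(d["confidence"],d["rect"])
fitnut("scene",.07,(.54,-.1));fitnut("scene",.077,(.54,-.1))
```

```text
{'time_s': np.float64(12.1), 'qpos': array([  28.3293,   15.2425,  -23.1488,  106.4301,    6.918 ,   59.6632,
       -134.4883]), 'tool_pos': array([ 0.5424, -0.1019,  0.0721]), 'tool_rot': array([ 1.799892e+02, -4.050000e-02, -4.689690e+01]), 'force': array([0.5514, 0.0958, 0.4286]), 'wrist_torque': array([ 0.1017,  0.0312, -0.0033])}
0.72 [208.8, 178.0, 226.2, 200.7]
0.5 [166.5, 247.7, 194.8, 271.7]
scene 0.72 [ 0.5377 -0.1043] [-0.4 -1.4  1.3  1.1]Traceback (most recent call last):
  File "<stdin>", line 5, in <module>
  File "fit.py", line 17, in fitnut
    q=least_squares(f,guess[:2])
    return func(*args, **kwargs)
    result = trf(vector_fun.fun, vector_fun.jac, x0, f0, J0, lb, ub, ftol, xtol,
                 gtol, max_nfev, x_scale, loss_function, tr_solver,
                 tr_options.copy(), verbose, callback=callback_wrapped)
    return trf_no_bounds(
        fun, jac, x0, f0, J0, ftol, xtol, gtol, max_nfev, x_scale,
        loss_function, tr_solver, tr_options, verbose, callback=callback)
    J = jac(x)
    self._update_jac()
    ~~~~~~~~~~~~~~~~^^
    self.J = self.jac
[... 736 characters left out ...]
                    ~~~~~~~~^^^^^^^^^^^^^^^^^^^^^^^^^^^^^^
    return np.atleast_1d(self.fun(x))
                         ~~~~~~~~^^^
    return self.f(x, *self.args, **self.kwargs)
           ~~~~~~^^^^^^^^^^^^^^^^^^^^^^^^^^^^^^
  File "fit.py", line 16, in f
    s=nutsil(c,p[0],p[1],zc);return np.r_[s.min(0),s.max(0)]-obs-np.array([-.3,-.3,.3,.3])
  File "fit.py", line 5, in nutsil
    P=[proj(c,(x+.028*np.cos(t),y+.028*np.sin(t),zc+s)) for t in a for s in(-.026,.026)]
       ~~~~^^^^^^^^^^^^^^^^^^^^^^^^^^^^^^^^^^^^^^^^^^^^
  File "h.py", line 11, in proj
    k=env.get_calibration(c);T=k["extrinsics"];p=(np.asarray(P)-T[:3,3])@T[:3,:3]
ValueError: time passes only in moves, steps and waits
```

>>> send_rows([
  [50,0,0,0,0,0,0],
  [50,0,0,0,0,0,0],
  [50,0,0,0,0,0,0],
  [50,0,0,0,0,0,0],
  [50,0,0,-0.24,0,0,-0.15],
  [50,0,0,-0.24,0,0,-0.15],
  [50,0,0,-0.24,0,0,-0.15],
  [50,0,0,-0.24,0,0,-0.15],
  [50,0,0,-0.24,0,0,-0.15],
  [50,0,0,-0.24,0,0,-0.15],
  [50,0,0,-0.24,0,0,-0.15],
  [50,0,0,-0.24,0,0,-0.15],
], grip_force=20)

```text
time_s: 13.45
tool_pos: [0.5434, -0.1015, 0.074]
tool_rot: [180.0, -0.1, 22.4]
force: [3.2, 0.2, -0.6]
grip_width: 0.0559
```

>>> send_rows([
  [50,0,0,-0.24,0,0,-0.15],
  [50,0,0,-0.24,0,0,-0.15],
  [50,0,0,-0.24,0,0,-0.15],
  [50,0,0,-0.24,0,0,-0.15],
  [50,0,0,-0.24,0,0,-0.15],
  [50,0,0,-0.24,0,0,-0.15],
  [50,0,0,-0.24,0,0,-0.15],
  [50,0,0,-0.24,0,0,-0.15],
  [50,0,0,-0.24,0,0,-0.15],
  [50,0,0,-0.24,0,0,-0.15],
  [50,0,0,-0.24,0,0,-0.15],
])

```text
time_s: 14.55
tool_pos: [0.5435, -0.1011, 0.0767]
tool_rot: [179.9, 0.0, 116.9]
force: [2.4, 2.0, -0.4]
grip_width: 0.0558
```

>>> send_rows([
  [50,0,0,-0.24,0,0,-0.15],
  [50,0,0,-0.24,0,0,-0.15],
  [50,0,0,-0.24,0,0,-0.15],
  [50,0,0,-0.24,0,0,-0.15],
  [50,0,0,-0.24,0,0,-0.15],
  [50,0,0,-0.24,0,0,-0.15],
  [50,0,0,-0.24,0,0,-0.15],
  [50,0,0,-0.24,0,0,-0.15],
  [50,0,0,-0.24,0,0,-0.15],
  [50,0,0,-0.24,0,0,-0.15],
  [50,0,0,0,0,0,0],
])

```text
time_s: 15.65
tool_pos: [0.5425, -0.1014, 0.0789]
tool_rot: [179.9, 0.0, -157.5]
force: [-0.9, 2.3, 1.8]
grip_width: 0.0559
```

Run:
```python
from fit import *
o=env.get_obs();print({k:np.round(o[k],4) for k in("time_s","qpos","tool_pos","tool_rot","force","wrist_torque")})
```

```text
{'time_s': np.float64(15.65), 'qpos': array([ 61.2083,  26.7001, -64.3734, 105.0845,  26.4454,  65.1435,
       100.1524]), 'tool_pos': array([ 0.5425, -0.1014,  0.0789]), 'tool_rot': array([ 1.799402e+02,  2.450000e-02, -1.574803e+02]), 'force': array([-0.8818,  2.2814,  1.7876]), 'wrist_torque': array([ 0.5348, -0.0085,  0.0538])}
```

>>> send_rows([
  [50,0,0,-0.5,0,0,-0.05],
  [50,0,0,-0.5,0,0,-0.05],
  [50,0,0,-1,0,0,-0.05],
  [50,0,0,-1,0,0,-0.05],
  [50,0,0,-1,0,0,0],
  [50,0,0,0,0,0,0],
])

```text
time_s: 16.25
tool_pos: [0.5422, -0.1014, 0.0825]
tool_rot: [180.0, 0.0, -146.2]
force: [1.5, 1.3, -2.0]
grip_width: 0.0555
```

>>> send_rows([
  [50,0,0,-2,0,0,0],
  [50,0,0,-3,0,0,0],
  [50,0,0,-4,0,0,0],
  [50,0,0,0,0,0,0],
])

```text
time_s: 16.65
tool_pos: [0.5425, -0.1018, 0.0925]
tool_rot: [-180.0, -0.0, -146.1]
force: [-0.1, 2.9, 0.1]
grip_width: 0.0553
```

>>> send_rows([
  [50,0,0,-5,0,0,0],
  [50,0,0,-10,0,0,0],
  [50,0,0,-15,0,0,0],
  [50,0,0,-20,0,0,0],
  [50,0,0,-15,0,0,0],
  [50,0,0,0,0,0,0],
  [50,0,0,0,0,0,0],
])

```text
time_s: 17.35
tool_pos: [0.5425, -0.1022, 0.157]
tool_rot: [-179.9, -0.0, -146.1]
force: [-0.0, 0.1, -1.3]
grip_width: 0.0559
```

Run:
```python
from fit import *
o=env.get_obs();print({k:np.round(o[k],4) for k in("time_s","qpos","tool_pos","tool_rot","force","wrist_torque")})
a=snap("scene","s3")[130:270,180:400];b=snap("wrist","w4")
cv2.imwrite("pics/v7.png",np.vstack([cv2.resize(a,(512,326),interpolation=cv2.INTER_CUBIC),cv2.resize(b,None,fx=1,fy=.7)]))
for q in("nut_center","parts_tray_in","carriage"):
    for c in("scene","wrist"):
        for d in env.regions_of(c,q)[:1]: print(c,q,d["confidence"],d["rect"])
```

```text
{'time_s': np.float64(17.35), 'qpos': array([ 66.8762,  23.281 , -71.2461, 100.4471,  23.0897,  73.0348,
       113.9809]), 'tool_pos': array([ 0.5425, -0.1022,  0.157 ]), 'tool_rot': array([-1.799436e+02, -8.000000e-03, -1.460990e+02]), 'force': array([-0.0322,  0.0682, -1.2538]), 'wrist_torque': array([ 0.2266, -0.134 , -0.0209])}
scene nut_center 0.79 [209.8, 153.5, 229.2, 178.2]
wrist nut_center 0.84 [204.7, 177.3, 311.8, 303.8]
scene parts_tray_in 0.64 [315.4, 152.0, 374.0, 189.4]
wrist parts_tray_in 0.57 [498.9, 216.6, 509.0, 240.7]
scene carriage 0.91 [195.3, 170.4, 269.1, 216.0]
wrist carriage 0.76 [208.4, 111.7, 414.1, 250.9]
```

View pics/v7.png

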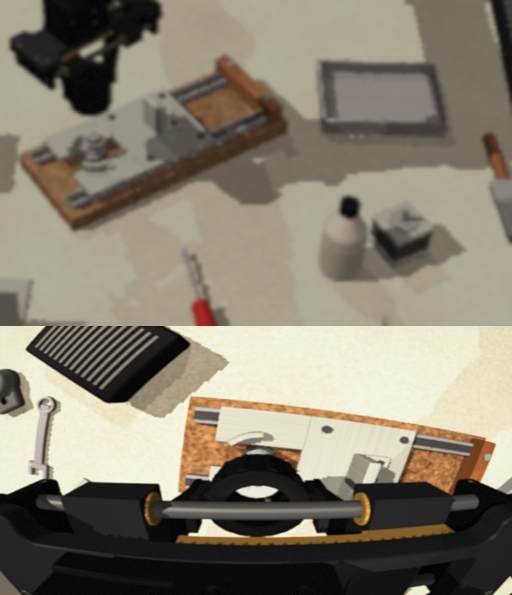

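>>> send_rows([
  [50,0,0,0,0,0,0.128],
  [50,0,0,0,0,0,0.128],
  [50,0,0,0,0,0,0.128],
  [50,0,0,0,0,0,0.128],
  [50,0,0,0,0,0,0.128],
  [50,0,0,0,0,0,0.128],
], grip_force=25)

```text
time_s: 18.35
tool_pos: [0.5423, -0.1017, 0.1566]
tool_rot: [180.0, -0.0, 169.6]
force: [0.5, 0.1, -0.3]
grip_width: 0.056
```

>>> send_rows([
  [50,8,20,0,0,0,0],
  [50,14.2,34.3,0,0,0,0],
  [50,14.2,34.3,0,0,0,0],
  [50,14.2,34.3,0,0,0,0],
  [50,14.2,34.3,0,0,0,0],
  [50,14.2,34.3,0,0,0,0],
  [50,14.2,34.3,0,0,0,0],
  [50,14.2,34.3,0,0,0,0],
  [50,14.2,34.3,0,0,0,0],
  [50,14.2,34.3,0,0,0,0],
  [50,14.2,34.3,0,0,0,0],
  [50,14.2,34.3,0,0,0,0],
])

```text
time_s: 19.55
tool_pos: [0.4487, 0.3201, 0.1566]
tool_rot: [-180.0, -0.0, 170.1]
force: [0.5, -0.1, -0.1]
grip_width: 0.0555
```

>>> send_rows([
  [50,6,14,0,0,0,0],
  [50,0,0,0,0,0,0],
  [50,0,0,0,0,0,0],
])

```text
time_s: 19.85
tool_pos: [0.4461, 0.3329, 0.1564]
tool_rot: [-179.9, -0.0, 170.1]
force: [0.5, -0.3, -1.8]
grip_width: 0.056
```

Run:
```python
from fit import *
o=env.get_obs();print({k:np.round(o[k],4) for k in("time_s","qpos","tool_pos","tool_rot","force")},o["grip_width"])
T=env.get_calibration("wrist")
b=snap("wrist","w5");print(ray("scene",344,172.3,.02),ray("scene",344.7,170.7,.02))
cv2.imwrite("pics/v8.png",cv2.resize(b,None,fx=1.5,fy=1.5))
```

```text
{'time_s': np.float64(19.85), 'qpos': array([ 16.4258,  21.8988, -67.0821,  99.8382,  21.1259,  72.4977,
        24.3399]), 'tool_pos': array([0.4461, 0.3329, 0.1564]), 'tool_rot': array([-1.799484e+02, -1.640000e-02,  1.700646e+02]), 'force': array([ 0.4681, -0.2903, -1.8334])} 0.056019123620262394
[0.45695307 0.33504721 0.02      ] [0.4490545  0.33977381 0.02      ]
```

View pics/v8.png

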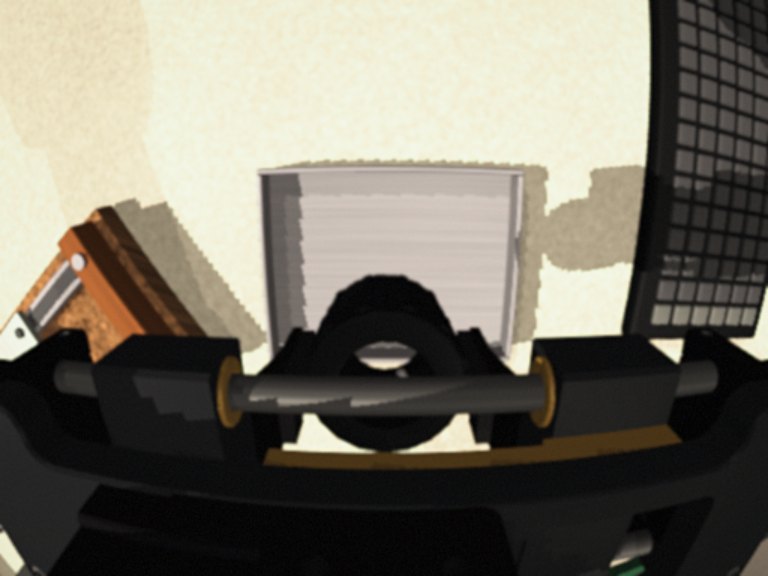

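Run:
```python
from fit import *
a=ray("wrist",261/1.5,170/1.5,.026);b=ray("wrist",522/1.5,172/1.5,.026);d=(b-a)/np.linalg.norm(b-a)
m=(a+b)/2;n=np.array([-d[1],d[0],0]);print(a,b,np.linalg.norm(b-a),np.degrees(np.arctan2(d[1],d[0])),m+.07*n,m-.07*n)
```

```text
[0.36274796 0.26116871 0.026     ] [0.39441903 0.43316131 0.026     ] 0.17488427545412302 79.5663179008466 [0.30974093 0.35984182 0.026     ] [0.44742606 0.3344882  0.026     ]
```

>>> send_rows([
  [50,0,0,15,0,0,0],
  [50,0,0,25,0,0,0],
  [50,0,0,30,0,0,0],
  [50,0,0,25,0,0,0],
  [50,0,0,15,0,0,0],
  [50,0,0,10,0,0,0],
  [50,0,0,6,0,0,0],
  [50,0,0,0,0,0,0],
  [50,0,0,0,0,0,0],
])

```text
time_s: 20.8
tool_pos: [0.4473, 0.3333, 0.0314]
tool_rot: [180.0, 0.1, 169.9]
force: [0.9, 0.9, -1.1]
grip_width: 0.0559
```

>>> send_rows([
  [50,0,0,1,0,0,0],
  [50,0,0,1,0,0,0],
  [50,0,0,1,0,0,0],
  [50,0,0,0,0,0,0],
  [50,0,0,0,0,0,0],
])

```text
time_s: 21.3
tool_pos: [0.4468, 0.3329, 0.0277]
tool_rot: [-180.0, 0.0, 169.9]
force: [0.4, -0.3, -0.5]
grip_width: 0.0556
```

>>> send_rows([
  [50,0,0,0.7,0,0,0],
  [50,0,0,0.7,0,0,0],
  [50,0,0,0.6,0,0,0],
  [50,0,0,0,0,0,0],
  [50,0,0,0,0,0,0],
])

```text
time_s: 21.8
tool_pos: [0.4471, 0.3329, 0.0265]
tool_rot: [-180.0, 0.0, 169.9]
force: [-1.3, -2.0, 5.7]
grip_width: 0.0559
```

>>> send_rows([
  [50,0,0,0.5,0,0,0],
  [50,0,0,0.5,0,0,0],
  [50,0,0,0,0,0,0],
  [50,0,0,0,0,0,0],
])

```text
time_s: 22.2
tool_pos: [0.4473, 0.3328, 0.0263]
tool_rot: [-179.9, 0.1, 169.9]
force: [-2.5, -3.4, 11.4]
grip_width: 0.0553
```

>>> send_rows([
  [50,0,0,-0.7,0,0,0],
  [54,0,0,0,0,0,0],
  [58,0,0,0,0,0,0],
  [64,0,0,0,0,0,0],
  [74,0,0,0,0,0,0],
  [74,0,0,0,0,0,0],
  [74,0,0,-10,0,0,0],
  [74,0,0,-20,0,0,0],
  [74,0,0,-40,0,0,0],
  [74,0,0,-40,0,0,0],
  [74,0,0,-20,0,0,0],
  [74,0,0,0,0,0,0],
])

```text
time_s: 23.4
tool_pos: [0.4482, 0.3347, 0.1592]
tool_rot: [179.8, 0.3, 169.9]
force: [-0.5, 0.5, 0.6]
grip_width: 0.0742
```

Run:
```python
from fit import *
o=env.get_obs();print({k:np.round(o[k],4) for k in("time_s","qpos","tool_pos","tool_rot","force")},o["grip_width"])
b=snap("wrist","w6")[80:300,100:400];cv2.imwrite("pics/v9.png",cv2.resize(b,None,fx=1.6,fy=1.6))
fitnut("wrist",.03,(.447,.333))
# tab top corners from w1 crop need w1's extrinsics
T=np.array([[3.76419916e-01,-8.91067609e-01,-2.53587389e-01,6.09156994e-01],[-9.26448767e-01,-3.61791673e-01,-1.03920491e-01,-7.10860184e-02],[8.54377787e-04,2.74053466e-01,-9.61714078e-01,3.85665829e-01]])
for u,v in((301,172),(327,168),(313,280),(340,276)):
    x=(u/2.7+50-256.89)/297.32;y=(v/2.7+100-188.78)/297.32;r=np.hypot(x,y);d=T[:,:3]@np.array([x/r*np.sin(r),y/r*np.sin(r),np.cos(r)])
    print((T[:,3]+d*(.092-T[2,3])/d[2]).round(4))
```

```text
{'time_s': np.float64(23.4), 'qpos': array([ 16.4938,  21.7808, -67.2128,  99.6248,  21.1703,  72.4053,
        24.2183]), 'tool_pos': array([0.4482, 0.3347, 0.1592]), 'tool_rot': array([179.7775,   0.2856, 169.936 ]), 'force': array([-0.4526,  0.4742,  0.5662])} 0.07420592932535619
wrist 0.84 [0.4444 0.3295] [-0.8 -0.8  1.4  1.4]
[ 0.5195 -0.0007  0.092 ]
[ 0.5248 -0.0101  0.092 ]
[ 0.4794 -0.0183  0.092 ]
[ 0.4854 -0.0283  0.092 ]
```

View pics/v9.png

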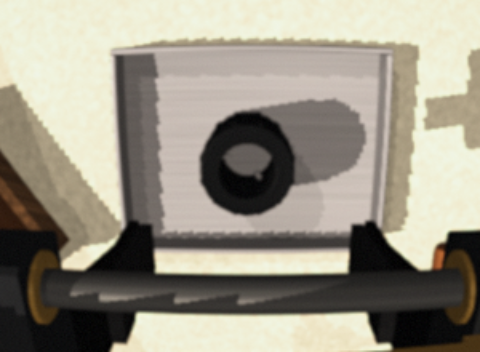

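>>> send_rows([
  [74,0,0,0,0,0,0.14],
  [74,0,0,0,0,0,0.14],
  [74,0,0,0,0,0,0.14],
  [74,0,0,0,0,0,0.14],
  [74,0,0,0,0,0,0.14],
  [74,0,0,0,0,0,0.14],
  [74,0,0,0,0,0,0.14],
])

```text
time_s: 24.2
tool_pos: [0.4458, 0.3321, 0.1536]
tool_rot: [-179.8, 0.0, 113.5]
force: [-0.0, 0.2, 0.9]
grip_width: 0.0741
```

>>> send_rows([
  [0,-36.9,-9.2,0,0,0,0],
  [0,-36.9,-9.2,0,0,0,0],
  [0,-36.9,-9.2,0,0,0,0],
  [0,-36.9,-9.2,0,0,0,0],
  [0,-36.9,-9.2,0,0,0,0],
  [0,-36.9,-9.2,0,0,0,0],
  [0,-36.9,-9.2,0,0,0,0],
  [0,-36.9,-9.2,0,0,0,0],
  [0,-36.9,-9.2,0,0,0,0],
  [0,-36.9,-9.2,0,0,0,0],
  [0,0,0,0,0,0,0],
  [0,0,0,0,0,0,0],
])

```text
time_s: 25.4
tool_pos: [0.5103, -0.0425, 0.1539]
tool_rot: [-179.9, -0.1, 113.6]
force: [-0.3, 0.7, 0.2]
grip_width: 0.0008
```

Run:
```python
from fit import *
o=env.get_obs();print({k:np.round(o[k],4) for k in("time_s","qpos","tool_pos","tool_rot","force")},o["grip_width"])
b=snap("wrist","w7");cv2.imwrite("pics/v10.png",cv2.resize(b,None,fx=1.5,fy=1.5))
print([proj("wrist",p)*1.5 for p in((.502,-.0143,.092),(.5134,-.04,.044))])
```

```text
{'time_s': np.float64(25.4), 'qpos': array([ 43.2585,   7.6952, -44.0497, 106.2297,   5.6579,  68.4829,
        21.0131]), 'tool_pos': array([ 0.5103, -0.0425,  0.1539]), 'tool_rot': array([-1.798811e+02, -1.372000e-01,  1.136414e+02]), 'force': array([-0.2685,  0.7135,  0.1973])} 0.0007581483261878517
[array([393.14851282, 250.08633005]), array([392.00372909, 278.36420236])]
```

View pics/v10.png

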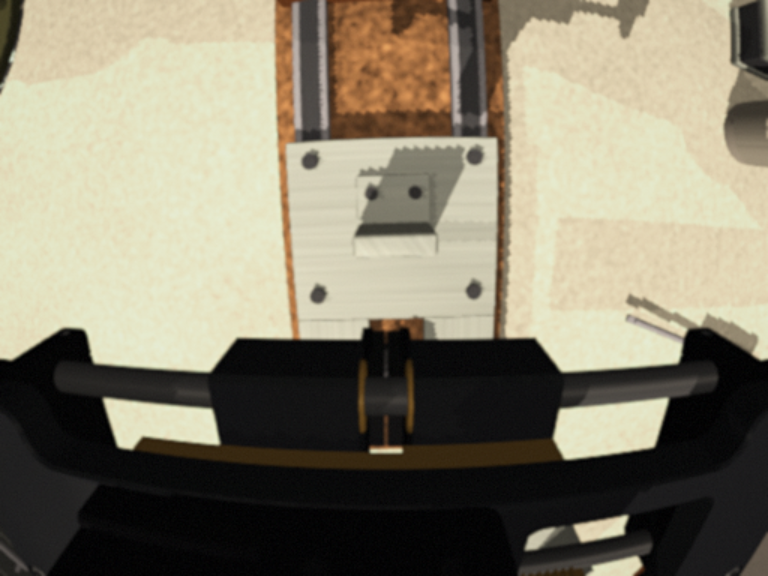

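>>> send_rows([
  [0,0,0,15,0,0,0],
  [0,0,0,25,0,0,0],
  [0,0,0,25,0,0,0],
  [0,0,0,15,0,0,0],
  [0,0,0,8,0,0,0],
  [0,0,0,0,0,0,0],
  [0,5,0,0,0,0,0],
  [0,5,0,0,0,0,0],
  [0,3,0,0,0,0,0],
])

```text
time_s: 26.35
tool_pos: [0.5065, -0.0292, 0.0683]
tool_rot: [179.9, 0.1, 113.8]
force: [0.4, -0.4, -0.3]
grip_width: 0.0006
```

>>> send_rows([
  [0,5,0,0,0,0,0],
  [0,5,0,0,0,0,0],
  [0,5,0,0,0,0,0],
  [0,5,0,0,0,0,0],
  [0,5,0,0,0,0,0],
  [0,5,0,0,0,0,0],
  [0,5,0,0,0,0,0],
  [0,5,0,0,0,0,0],
  [0,5,0,0,0,0,0],
  [0,5,0,0,0,0,0],
])

```text
time_s: 27.35
tool_pos: [0.4854, 0.016, 0.0672]
tool_rot: [-179.9, -0.0, 113.8]
force: [0.4, -2.6, 1.8]
grip_width: 0.0002
```

>>> send_rows([
  [0,5,0,0,0,0,0],
  [0,5,0,0,0,0,0],
  [0,5,0,0,0,0,0],
  [0,5,0,0,0,0,0],
  [0,5,0,0,0,0,0],
  [0,5,0,0,0,0,0],
  [0,5,0,0,0,0,0],
  [0,3,0,0,0,0,0],
])

```text
time_s: 28.15
tool_pos: [0.4703, 0.0512, 0.0673]
tool_rot: [-180.0, -0.0, 113.8]
force: [-1.4, -3.3, 0.1]
grip_width: 0.0007
```

>>> send_rows([
  [0,1.5,0,0,0,0,0],
  [0,1.5,0,0,0,0,0],
  [0,1.5,0,0,0,0,0],
  [0,0,0,0,0,0,0],
])

```text
time_s: 28.55
tool_pos: [0.4688, 0.055, 0.0674]
tool_rot: [180.0, -0.0, 113.8]
force: [-0.1, -1.3, -0.9]
grip_width: 0.0003
```

>>> send_rows([
  [0,1.5,0,0,0,0,0],
  [0,1.5,0,0,0,0,0],
  [0,1,0,0,0,0,0],
  [0,0,0,0,0,0,0],
])

```text
time_s: 28.95
tool_pos: [0.4674, 0.058, 0.0675]
tool_rot: [180.0, 0.0, 113.8]
force: [0.9, -4.1, -1.8]
grip_width: 0.0006
```

>>> send_rows([
  [0,1,0,0,0,0,0],
  [0,1,0,0,0,0,0],
  [0,0,0,0,0,0,0],
])

```text
time_s: 29.25
tool_pos: [0.4674, 0.058, 0.0675]
tool_rot: [180.0, 0.2, 113.7]
force: [3.4, -8.0, -3.1]
grip_width: 0.0002
```

>>> send_rows([
  [0,1,0,0,0,0,0],
  [0,1,0,0,0,0,0],
  [0,0,0,0,0,0,0],
  [0,0,0,0,0,0,0],
])

```text
time_s: 29.65
tool_pos: [0.4674, 0.0581, 0.0675]
tool_rot: [179.9, 0.3, 113.7]
force: [4.7, -11.4, -3.7]
grip_width: 0.0005
```

>>> send_rows([
  [0,-4,0,0,0,0,0],
  [0,-6,0,0,0,0,0],
  [0,-10,0,0,0,0,0],
  [0,0,0,-20,0,0,0],
  [0,0,0,-40,0,0,0],
  [0,0,0,-40,0,0,0],
  [0,0,0,-20,0,0,0],
  [0,-30,0,0,0,0,0],
  [0,-30,0,0,0,0,0],
  [0,0,0,0,0,0,0],
  [0,0,0,0,0,0,0],
])

```text
time_s: 30.75
tool_pos: [0.498, -0.0112, 0.1872]
tool_rot: [180.0, -0.1, 113.7]
force: [0.1, 0.5, -0.9]
grip_width: 0.0003
```

Run:
```python
from fit import *
o=env.get_obs();print({k:np.round(o[k],4) for k in("time_s","tool_pos","force")})
a=snap("scene","s4")[140:290,80:420];b=snap("wrist","w8")[0:240]
cv2.imwrite("pics/v11.png",np.vstack([cv2.resize(a,(640,282)),cv2.resize(b,(640,300))]))
```

```text
{'time_s': np.float64(30.75), 'tool_pos': array([ 0.498 , -0.0112,  0.1872]), 'force': array([ 0.1379,  0.4647, -0.8833])}
```

View pics/v11.png

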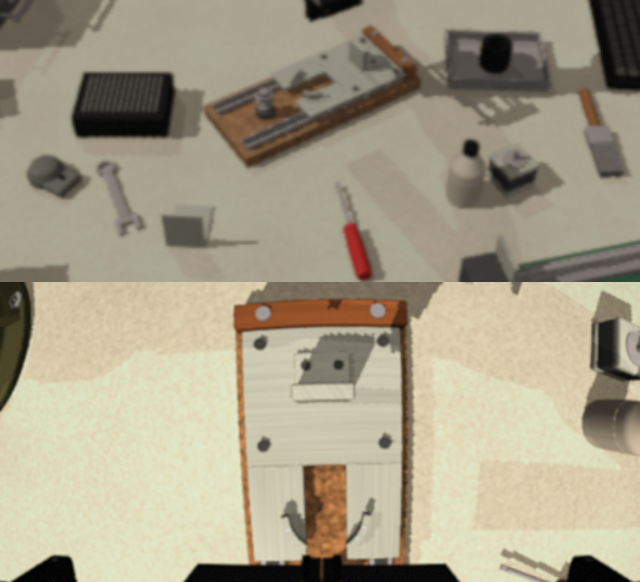

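The picture shows the carriage against the wooden stop: in the wrist view the plate edge at row 327 meets the stop. The nut stands upright in the tray at about (495, 52). The bystanders are where they were and the gripper is clear, so I am handing in.

```bash
python3 -c "
from cell import env
print(env.sign_off())"
```

```text
the job is handed in; nothing more can be done
None
```

The job is done and handed in at about 31 s of the 72 s allowed; sign-off gives no verdict.

- **Nut:** I unscrewed it about 520° in two strokes and lifted it clear. It stands upright near the middle of the parts tray. Measured side forces stayed around 3 N while unscrewing, and I pressed it onto the tray floor with about 11 N before letting go.
- **Carriage:** I pushed it by the tab. At the stop it no longer moved while the push force rose from about 4 to 12 N. The last wrist picture shows the plate against the wooden stop.
- **Everything else:** the last scene picture shows the other objects where they were, judged by eye rather than measured. The gripper is raised clear of everything.

Two checks were weak:
- **Thread climb:** a scene-camera check half-way through unscrewing could not confirm that the nut was climbing. The script also stopped with an error there. The later pictures confirmed the nut was off.
- **Nut position in the tray:** the camera fit differed by about 4 mm from the tool position where I released it, well inside the allowed area.

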